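# Put the hollow punches away by size

## Task

The felt cutter's four hollow punches stand jumbled in the dark bench stand: put each one away in the beech storage block bored for its size (smallest punch in the smallest bore, and so on up to the largest), upright and right down on the cork. Their edges are sharp, so lower them in rather than dropping them, and do not knock over or push about the glue stick and the glass jar.

Things in the scene. Friction and masses are not known exactly. Their poses are not given: they have to be found in the camera images.
- punch_a_mid (a point): Smallest of four steel hollow punches: bell 22 mm across, cutting edge down, 24 mm high, tapering by 37 mm up into a round shank 13 mm across; head 18 mm across on the top 14 mm; 96 mm high, about 120 g. Point on its axis, 48 mm above the foot. Grip the shank about 62 mm above the foot. Starts upright in a recess (floor 10 mm up) of the dark wooden stand, 84 x 290 x 22 mm, four in a row 72 mm apart.
- punch_b_mid (a point): Second smallest of four steel hollow punches: bell 30 mm across, cutting edge down, 24 mm high, tapering by 37 mm up into a round shank 15 mm across; head 20 mm across on the top 14 mm; 100 mm high, about 170 g. Point on its axis, 50 mm above the foot. Grip the shank about 62 mm above the foot. Starts upright in a recess (floor 10 mm up) of the dark wooden stand, 84 x 290 x 22 mm, four in a row 72 mm apart.
- punch_c_mid (a point): Second largest of four steel hollow punches: bell 38 mm across, cutting edge down, 24 mm high, tapering by 37 mm up into a round shank 18 mm across; head 23 mm across on the top 14 mm; 104 mm high, about 250 g. Point on its axis, 52 mm above the foot. Grip the shank about 62 mm above the foot. Starts upright in a recess (floor 10 mm up) of the dark wooden stand, 84 x 290 x 22 mm, four in a row 72 mm apart.
- punch_d_mid (a point): Largest of four steel hollow punches: bell 46 mm across, cutting edge down, 24 mm high, tapering by 37 mm up into a round shank 21 mm across; head 26 mm across on the top 14 mm; 108 mm high, about 340 g. Point on its axis, 54 mm above the foot. Grip the shank about 62 mm above the foot. Starts upright in a recess (floor 10 mm up) of the dark wooden stand, 84 x 290 x 22 mm, four in a row 72 mm apart.
- block_a: Fixed beech block with the smallest bore, for the 22 mm punch: 76 x 76 x 34 mm, bore 34 mm across, 24 mm deep. Origin: centre of its underside, 4 mm above the table; bore floor (cork) 10 mm and mouth 34 mm above it; z up, y along the row, x across. Four blocks in a row 79 mm apart, in any order, in a grey steel tray 90 x 326 mm with a low lip (18 mm).
- block_b: Fixed beech block with the second smallest bore, for the 30 mm punch: 76 x 76 x 34 mm, bore 42 mm across, 24 mm deep. Origin: centre of its underside, 4 mm above the table; bore floor (cork) 10 mm and mouth 34 mm above it; z up, y along the row, x across. Four blocks in a row 79 mm apart, in any order, in a grey steel tray 90 x 326 mm with a low lip (18 mm).
- block_c: Fixed beech block with the second largest bore, for the 38 mm punch: 76 x 76 x 34 mm, bore 50 mm across, 24 mm deep. Origin: centre of its underside, 4 mm above the table; bore floor (cork) 10 mm and mouth 34 mm above it; z up, y along the row, x across. Four blocks in a row 79 mm apart, in any order, in a grey steel tray 90 x 326 mm with a low lip (18 mm).
- block_d: Fixed beech block with the largest bore, for the 46 mm punch: 76 x 76 x 34 mm, bore 58 mm across, 24 mm deep. Origin: centre of its underside, 4 mm above the table; bore floor (cork) 10 mm and mouth 34 mm above it; z up, y along the row, x across. Four blocks in a row 79 mm apart, in any order, in a grey steel tray 90 x 326 mm with a low lip (18 mm).
- glue_mid (a point): A glue stick standing upright on the table between the stand and the tray, 28 mm across, 96 mm high, white with a grey cap, 60 g; the point is on its axis, 48 mm up. Not to be knocked over or pushed about.
- jar_mid (a point): A small glass jar with a steel lid standing on the table beyond the racks, 58 mm across, 66 mm high, 180 g; the point is on its axis, 33 mm up. Not to be knocked over or pushed about.
There are look-alikes about, which are no part of the job. What is shaped like the block_b but turquoise is not meant. What is shaped like the block_a but turquoise is not meant.

How it is judged:
By the outcome, as a careful person would: the job done as asked, in the order asked, and still so for the second after the job is handed in, with the robot touching nothing.
It also fails if it takes over 109 s, if anything falls off the work surface, if the arm or the gripper's body presses on something with over 40 N, if the wrist force passes 120 N, or if a joint passes its speed limit or range.

## Robot

A 7-joint arm with a two-finger parallel gripper is mounted at the origin on the work surface. World frame = base frame: x ahead of the robot, y to its left, z up, the work surface at z = 0. Lengths are in m, angles in rad, forces in N, time in s.
With the tool pointing down it reaches from about 0.4 to 0.9 m from the base axis. Payload 5.5 kg.
Tool frame: the origin (TCP) lies midway between the tips of the shut fingers; the grasp point (between the pads) lies 19 mm behind it (manip.grip_depth is the distance from the TCP to the grasp point, in m); z points along the fingers, y is the line along which they close (so a half turn about z gives the same grasp; the last joint's range is limited). The gripper opens to 92 mm and grips with 3 to 60 N. Pads are 19 mm wide; open, the fingers measure 130 mm over their backs; the gripper's body (75 mm by 190 mm) begins 47 mm behind the grasp point.
Start: joints at [1.565, 0.501, -0.427, 1.55, 0.221, 1.138, -0.21], TCP at [0.173, -0.627, 0.204] pointing down, gripper open.
Joint ranges: [-2.88, 2.88], [-0.31, 2.03], [-1.54, 1.56], [0.2, 2.42], [-1.41, 4.55], [0.19, 2.02], [-2.57, 2.57]. Speed limits (rad/s): [2.57, 2.57, 3.14, 3.14, 3.14, 3.14, 3.14].

## Interface

Orientations are given as a unit quaternion [x, y, z, w].
In Python, from bench import manip, effector, viewer gives the robot as it stands. Calls block until the motion is done:
- manip.move_pose(position, orientation): joint-space move of the TCP to a pose.
- manip.servo_line(position, ori=None, vel=0.15): straight line of the TCP; ori=None keeps the orientation; vel is the mean speed in m/s.
- manip.movej(angles): joint-space move.
- effector.open_jaws() and effector.close(f_grip=None): open the fingers fully, or close them until they stop; f_grip is the grip in N (None keeps the last).
- manip.sleep(seconds).
- manip.solve_ik(position, orientation): joint angles nearest the present ones, or None.
- viewer.get_image(name): name is "scene" or "top" or "wrist"; returns the picture (384x512x3 uint8, red, green, blue); there is no depth.
- viewer.get_calibration(name): a dict with "vfov" (degrees; the focal length in pixels is half the picture's height over the tangent of half this angle, whatever the lens; pixels are square), "cx", "cy" (the principal point, pixels), "eye" and "attitude" of the camera in the world. Camera axes: x right, y down, z forward; pixel columns grow to the right and rows downward; lengths in m; the calibration is good to about 2 mm. A picture is of the moment at which its call begins: read the wrist's pose just before it. get_calibration takes no time and is no camera call; for the wrist camera it gives the pose at the moment of the call.
A pose or a line that the arm cannot do raises manip.PlanningError and nothing moves.
- manip.hand_in(): hands the job in; it is judged then, once.
Readings, each from a call of its own:
- manip.current_clock(): time.
- manip.current_q(): joint angles.
- manip.current_joint_velocities(): joint speeds.
- manip.current_tau(): joint torques, N m.
- manip.current_tool_pos(): TCP position.
- manip.current_tcp_rot(): TCP orientation.
- manip.current_force(): force on the tool from outside, world axes, zero at the start.
- manip.current_wrist_torque(): the same for the moment, N m.
- manip.current_finger_gap(): finger opening in m.
- manip.current_gripper_force(): force on a finger pad.
Only numpy, scipy, OpenCV 4.12 (cv2) and the standard library are available. Lean on these libraries where they do the work, as an engineer would, in place of code of your own. Each camera call takes 0.05 s, during which the arm holds its last target. There are 200 camera calls.

## Working session

There is one attempt and no reset: what is moved stays moved. The work goes in short steps, each a Python script; the robot and the scene stay as the last script left them, time stands still between calls to the robot, and variables do not carry over. Pictures are saved under pics/ and viewed, at most 14 in all, crops included, and the job is handed in when it is done.

```bash
mkdir -p pics; ls; python3 - <<'E'
from bench import manip, effector, viewer
import cv2
for n in ["scene","top","wrist"]:
    print(n,viewer.get_calibration(n))
    cv2.imwrite(f"pics/{n}0.png",viewer.get_image(n)[:,:,::-1])
print(manip.current_tool_pos(),manip.current_tcp_rot(),manip.grip_depth)
E
```

```text
pics
scene {'vfov': 50.806932693862315, 'cx': 250.83741945277163, 'cy': 185.33348357931024, 'eye': array([1.04392229, 0.54378925, 0.68521235]), 'attitude': array([ 0.30248074,  0.85703991, -0.3909922 , -0.14530344])}
top {'vfov': 48.63041876382054, 'cx': 261.71982232725725, 'cy': 195.84874591498524, 'eye': array([ 0.52206892, -0.01301172,  1.05448813]), 'attitude': array([ 0.71017905, -0.70265858,  0.02461339, -0.03620533])}
wrist {'vfov': 68.13680123932156, 'cx': 251.61228261100055, 'cy': 192.33484394433273, 'eye': array([ 0.24763663, -0.60558692,  0.38344733]), 'attitude': array([ 0.78676317, -0.59979786, -0.08890281,  0.11550984])}
[ 0.1724081  -0.62611935  0.20350145] [ 9.90980271e-01  1.34005659e-01 -8.29831572e-05 -7.61071580e-04] 0.0188
```

View pics/scene0.png

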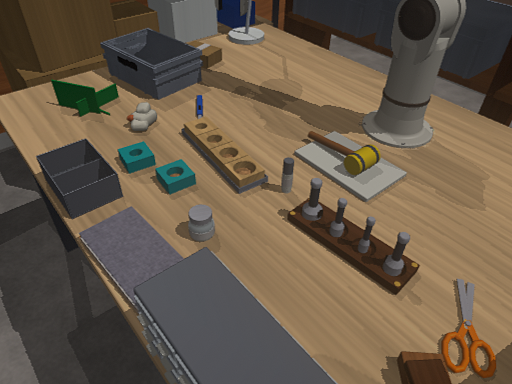

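View pics/top0.png

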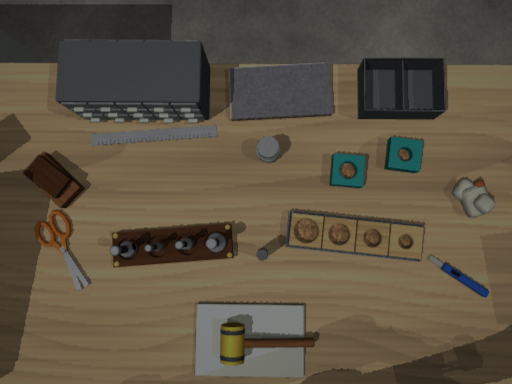

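```bash
cat > h.py <<'E'
from bench import manip, effector, viewer
import numpy as np, cv2
from scipy.spatial.transform import Rotation as R
def cast(cal,uv,z):
    """pixels -> world points on plane z"""
    f=192/np.tan(np.radians(cal['vfov']/2)); uv=np.atleast_2d(uv).astype(float)
    d=np.c_[(uv[:,0]-cal['cx'])/f,(uv[:,1]-cal['cy'])/f,np.ones(len(uv))]
    d=R.from_quat(cal['attitude']).apply(d); e=cal['eye']
    return e+d*((z-e[2])/d[:,2])[:,None]
def proj(cal,p):
    f=192/np.tan(np.radians(cal['vfov']/2))
    c=R.from_quat(cal['attitude']).inv().apply(np.atleast_2d(p)-cal['eye'])
    return c[:,:2]/c[:,2:]*f+[cal['cx'],cal['cy']]
def down(yaw): # tool x axis at world angle yaw, tool z down
    return np.array([np.cos(yaw/2),np.sin(yaw/2),0,0])
def shot(name,cam="wrist"):
    cal=viewer.get_calibration(cam); im=viewer.get_image(cam)[:,:,::-1].copy()
    cv2.imwrite(f"pics/{name}.png",im); np.save(f"pics/{name}.npy",cal,allow_pickle=True)
    return cal,im
E
python3 - <<'E'
from h import *
cal=viewer.get_calibration("top")
np.set_printoptions(precision=4,suppress=True)
print(cast(cal,[(116,245),(233,244),(174,244)],.022)[:,:2]); print(cast(cal,[(306,230),(340,234),(373,238),(406,241)],.038)); print(cast(cal,[(263,254)],.096),cast(cal,[(268,145)],.066))
c=cast(cal,[(174,244)],.02)[0]; t=cast(cal,[(356,236)],.038)[0]
print(R.from_quat(viewer.get_calibration("wrist")['attitude']).as_matrix()[:,2])
manip.move_pose([t[0]-.08,t[1],.26],down(0)); print(manip.current_clock())
k,_=shot("tray1"); print(k)
manip.move_pose([c[0]-.08,c[1],.30],down(0)); print(manip.current_clock(),manip.current_q())
shot("stand1")
E
```

```text
[[0.4877 0.3569]
 [0.4935 0.0726]
 [0.4918 0.2157]]
[[ 0.5291 -0.1022  0.038 ]
 [ 0.5205 -0.1829  0.038 ]
 [ 0.512  -0.2608  0.038 ]
 [ 0.5058 -0.3386  0.038 ]]
[[ 0.4741 -0.0012  0.096 ]] [[ 0.7278 -0.0098  0.066 ]]
[-0.2784 -0.0753 -0.9575]
1.925
{'vfov': 68.13680123932156, 'cx': 251.61228261100055, 'cy': 192.33484394433273, 'eye': array([ 0.5139, -0.222 ,  0.4399]), 'attitude': array([-0.6986,  0.7005,  0.103 , -0.1032])}
3.5917 [ 0.7248  0.3213 -1.4854  1.8536  0.3351  1.2765 -2.4298]
```

View pics/tray1.png

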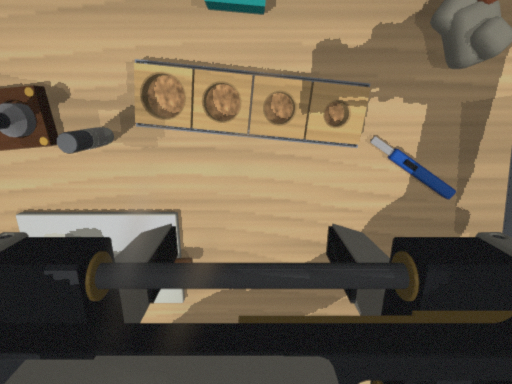

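View pics/stand1.png

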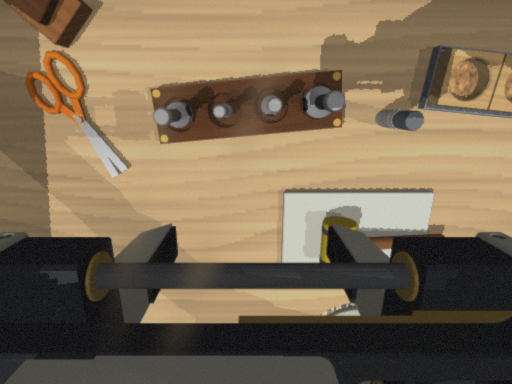

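```bash
python3 - <<'E'
import cv2,numpy as np
a=cv2.imread("pics/tray1.png")[52:152,130:375]; b=cv2.imread("pics/stand1.png")[65:145,145:350]
a=cv2.resize(a,None,fx=3.2,fy=3.2,interpolation=cv2.INTER_CUBIC); b=cv2.resize(b,None,fx=3.2,fy=3.2,interpolation=cv2.INTER_CUBIC)
o=np.zeros((590,800,3),np.uint8); o[:a.shape[0],:a.shape[1]]=a; o[325:325+b.shape[0],:b.shape[1]]=b[:265]
cv2.imwrite("pics/crop1.png",o)
E
```

```text
(no output)
```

View pics/crop1.png

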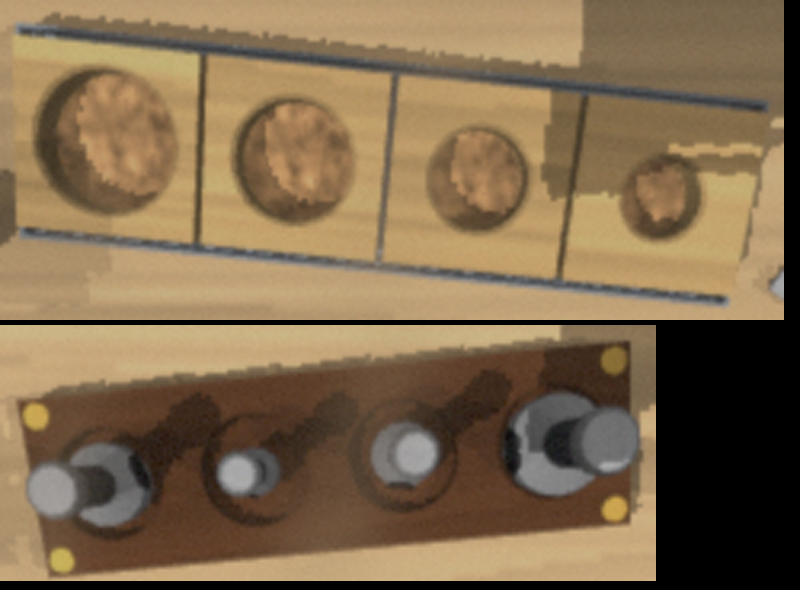

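```bash
python3 - <<'E'
from h import *
np.set_printoptions(precision=4,suppress=True)
k=np.load("pics/tray1.npy",allow_pickle=True).item()
b=cast(k,np.array([(107,140),(294,160),(478,178),(661,197)])/3.2+[130,52],.038)
print("bores",b[:,:2],np.linalg.norm(np.diff(b,axis=0),axis=1))
k=np.load("pics/stand1.npy",allow_pickle=True).item()
o=np.array([145,65-325/3.2])
pins=cast(k,np.array([(36,416),(614,360),(614,510),(62,560)])/3.2+o,.022); print("pins",pins[:,:2],pins.mean(0))
for n,h,hd,bl in [("C",.104,(52,490),(110,484)),("A",.096,(238,472),(255,471)),("B",.1,(415,453),(405,454)),("D",.108,(610,440),(557,444))]:
    print(n,cast(k,np.array(hd)/3.2+o,h+.010)[0,:2],cast(k,np.array(bl)/3.2+o,.034)[0,:2])
E
```

```text
bores [[ 0.5284 -0.1041]
 [ 0.5202 -0.1821]
 [ 0.5127 -0.2599]
 [ 0.5048 -0.3382]] [0.0785 0.0781 0.0787]
pins [[0.5102 0.3596]
 [0.5342 0.0865]
 [0.4658 0.0808]
 [0.4425 0.3535]] [0.4882 0.2201 0.022 ]
C [0.479 0.327] [0.4792 0.3239]
A [0.4854 0.2553] [0.4849 0.2551]
B [0.4924 0.1858] [0.4923 0.1845]
D [0.4968 0.1126] [0.4966 0.1135]
```

```bash
cat >> h.py <<'E'
H={'A':.096,'B':.100,'C':.104,'D':.108}
P={'A':(.4852,.2552),'B':(.4924,.1852),'C':(.4791,.3255),'D':(.4967,.1130)}
B={'D':(.5284,-.1041),'C':(.5202,-.1821),'B':(.5127,-.2599),'A':(.5048,-.3382)}
G={'A':.062,'B':.062,'C':.063,'D':.065} # grip height above the foot
def tcpz(n,foot): return foot+G[n]-manip.grip_depth
E
python3 - <<'E'
from h import *
np.set_printoptions(precision=2,suppress=True)
for yaw in (-np.pi/2,np.pi/2):
  for p in [*P.values(),*B.values()]:
    for z in (.053,.2): print(round(yaw,1),p,z,manip.solve_ik([*p,z],down(yaw)))
E
```

```text
-1.6 (0.4852, 0.2552) 0.053 [ 0.36  0.97 -1.31  1.91  1.05  1.17  1.79]
-1.6 (0.4852, 0.2552) 0.2 [ 0.4   0.64 -1.3   1.8   0.66  1.23  2.05]
-1.6 (0.4924, 0.1852) 0.053 [ 0.51  0.94 -1.31  1.96  1.03  1.14  1.9 ]
-1.6 (0.4924, 0.1852) 0.2 [ 0.56  0.58 -1.29  1.85  0.61  1.19  2.2 ]
-1.6 (0.4791, 0.3255) 0.053 [ 0.22  1.02 -1.31  1.83  1.07  1.22  1.7 ]
-1.6 (0.4791, 0.3255) 0.2 [ 0.24  0.71 -1.3   1.72  0.72  1.28  1.92]
-1.6 (0.4967, 0.113) 0.053 [-1.21  0.98  1.35  2.05 -1.11  1.14 -2.46]
-1.6 (0.4967, 0.113) 0.2 [ 0.72  0.54 -1.29  1.89  0.57  1.16  2.36]
-1.6 (0.5284, -0.1041) 0.053 [-0.39  0.57  0.68  1.97 -0.51  0.77 -2.55]
-1.6 (0.5284, -0.1041) 0.2 [-0.72  0.49  1.14  1.87 -0.5   1.1  -2.54]
-1.6 (0.5202, -0.1821) 0.053 [-0.07  0.53  0.46  1.94 -0.34  0.75 -2.56]
-1.6 (0.5202, -0.1821) 0.2 [-0.42  0.41  0.91  1.84 -0.37  1.07 -2.51]
-1.6 (0.5127, -0.2599) 0.053 [ 0.22  0.54  0.25  1.87 -0.19  0.75 -2.56]
-1.6 (0.5127, -0.2599) 0.2 [ 0.06  0.36  0.46  1.77 -0.18  1.05 -2.56]
-1.6 (0.5048, -0.3382) 0.053 [ 0.51  0.57  0.04  1.78 -0.03  0.79 -2.57]
-1.6 (0.5048, -0.3382) 0.2 [ 
[... 467 characters left out ...]
0.4967, 0.113) 0.053 [ 0.68  0.96 -1.35  2.    1.06  1.16 -1.14]
1.6 (0.4967, 0.113) 0.2 [ 0.79  0.75 -1.52  1.89  0.78  1.31 -0.97]
1.6 (0.5284, -0.1041) 0.053 [ 1.05  0.95 -1.3   1.93  1.03  1.15 -0.67]
1.6 (0.5284, -0.1041) 0.2 [ 1.15  0.83 -1.52  1.82  0.85  1.37 -0.57]
1.6 (0.5202, -0.1821) 0.053 [ 1.17  0.95 -1.27  1.9   1.02  1.15 -0.51]
1.6 (0.5202, -0.1821) 0.2 [ 1.27  0.81 -1.48  1.79  0.84  1.36 -0.41]
1.6 (0.5127, -0.2599) 0.053 [ 1.27  0.96 -1.26  1.84  1.02  1.16 -0.35]
1.6 (0.5127, -0.2599) 0.2 [ 1.35  0.82 -1.44  1.73  0.84  1.37 -0.25]
1.6 (0.5048, -0.3382) 0.053 [ 1.35  1.   -1.25  1.76  1.03  1.2  -0.2 ]
1.6 (0.5048, -0.3382) 0.2 [ 1.4   0.81 -1.35  1.65  0.81  1.35 -0.07]
```

```bash
cat >> h.py <<'E'
Q=down(np.pi/2); ZC=.20
def go(p,z,vel=.3): manip.servo_line([*p,z],Q,vel)
def pick(n,f=30):
    go(P[n],ZC); go(P[n],tcpz(n,.010),.12)
    effector.close(f); print(n,"gap",manip.current_finger_gap(),"pad",manip.current_gripper_force())
    go(P[n],ZC,.15); manip.sleep(.2); print("F",manip.current_force(),manip.current_clock())
def place(n,b):
    go(b,ZC); go(b,tcpz(n,.040),.12); go(b,tcpz(n,.0155),.05); manip.sleep(.2)
    f0=manip.current_force(); foot=.0155
    while foot>.011:
        foot-=.0005; go(b,tcpz(n,foot),.02); manip.sleep(.1); df=manip.current_force()-f0
        if np.linalg.norm(df)>2.5: break
    print(n,"foot",foot,"dF",df,manip.current_tool_pos())
E
python3 - <<'E'
from h import *
np.set_printoptions(precision=4,suppress=True)
manip.movej([0.36,.4,.24,1.69,-.1,1.07,.63]); print(manip.current_tool_pos(),manip.current_tcp_rot())
go(B['A'],.22); go((.51,0),.22); go(P['A'],ZC); print(manip.current_q(),manip.current_clock())
pick('A'); go((.5,.05),ZC)
shot("gripA"); print(manip.current_q(),manip.current_clock())
E
```

```text
[ 0.5016 -0.3364  0.1987] [ 0.7069  0.7073 -0.0029 -0.0027]
[-0.4512  0.294  -0.0941  1.8237  0.0333  1.0262 -0.5615] 8.7583
A gap 0.016398409355281786 pad 29.99975126440404
F [-0.3873  0.3517 -0.8864] 12.8667
[-0.1721  0.2112  0.0171  1.932  -0.0057  0.9984 -0.1494] 13.75
```

View pics/gripA.png

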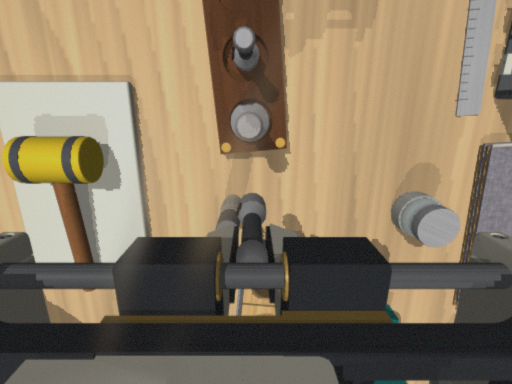

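```bash
python3 - <<'E'
from h import *
k,im=shot("sc1","scene")
print(proj(k,[[.5,.05,.2],[.5,.05,.22],[.5,.05,.157]]))
a=cv2.resize(im[120:300,220:420],None,fx=2.8,fy=2.8,interpolation=cv2.INTER_CUBIC)
b=cv2.imread("pics/gripA.png")[180:300,200:310]; b=cv2.resize(b,None,fx=2.1,fy=2.1)
o=np.zeros((505,800,3),np.uint8); o[:a.shape[0],:a.shape[1]]=a; o[:b.shape[0],565:565+b.shape[1]]=b
cv2.imwrite("pics/crop2.png",o)
E
```

```text
[[298.91269819 136.51025329]
 [299.76442209 128.59613378]
 [297.16543844 152.74558781]]
```

View pics/crop2.png

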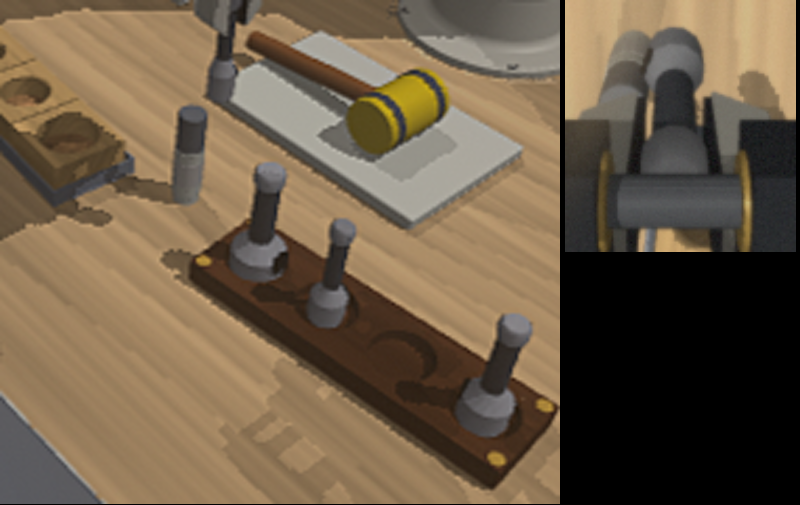

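```bash
python3 - <<'E'
from h import *
np.set_printoptions(precision=4,suppress=True)
k=np.load("pics/gripA.npy",allow_pickle=True).item(); t=np.array(manip.current_tool_pos()); print(t,manip.current_tcp_rot())
zf=t[2]-tcpz('A',0)
print(proj(k,[[t[0],t[1],zf+d] for d in (0,.024,.037,.082,.096)]))
for uv,z in (((673,45),zf+.012),((672,150),zf+.096)): print(cast(k,(np.array(uv)-[565,0])/2.1+[200,180],z))
ks=np.load("pics/sc1.npy",allow_pickle=True).item()
print((proj(ks,[[t[0],t[1],zf+d] for d in (0,.024,.037,.062)])-[220,120])*2.8)
E
```

```text
[0.4999 0.0527 0.1999] [ 0.7058  0.7084  0.0003 -0.0004]
[[251.7726 203.6749]
 [251.7798 214.0934]
 [251.7843 220.7336]
 [251.8056 251.8254]
 [251.8148 265.2917]]
[[0.4996 0.0586 0.1687]]
[[0.4994 0.0605 0.2527]]
[[218.4978  93.4502]
 [221.2374  68.4289]
 [222.7624  54.5001]
 [225.7802  26.9372]]
```

```bash
python3 - <<'E'
from h import *
np.set_printoptions(precision=4,suppress=True)
manip.sleep(.5); t=np.array(manip.current_tool_pos()); print(t,manip.current_force())
k,im=shot("gripA2"); zf=t[2]-tcpz('A',0)
p=proj(k,[[t[0],t[1],zf+d] for d in (0,.012,.024,.096)]); print(p)
x0,y0=200,170
b=cv2.resize(im[y0:y0+120,x0:x0+110],None,fx=5,fy=5,interpolation=cv2.INTER_CUBIC)
for q in p: cv2.circle(b,tuple(int(v) for v in (q-[x0,y0])*5),2,(0,0,255),-1)
cv2.imwrite("pics/crop3.png",b)
E
```

```text
[0.5    0.0501 0.2   ] [ 0.2054  0.8627 -0.6346]
[[251.7649 204.6581]
 [251.7693 209.6621]
 [251.774  215.2051]
 [251.8186 266.9888]]
```

View pics/crop3.png

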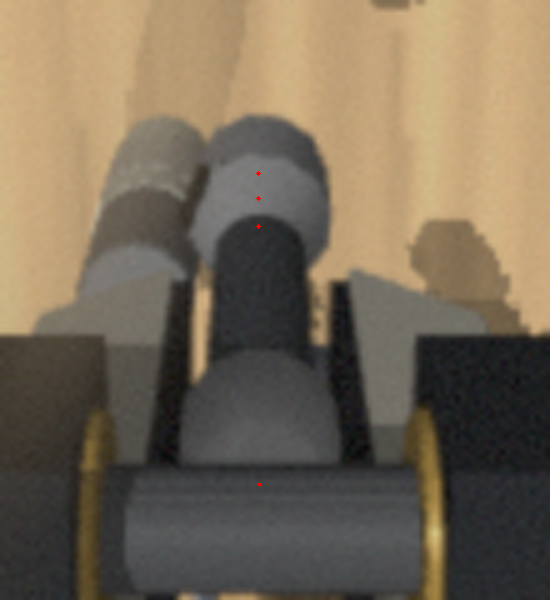

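```bash
python3 - <<'E'
from h import *
np.set_printoptions(precision=4,suppress=True)
k=viewer.get_calibration("wrist"); t=np.array(manip.current_tool_pos()); print(k['eye'],t,manip.current_finger_gap(),manip.current_gripper_force())
zf=t[2]-tcpz('A',0)
for d,w in ((.012,.022),(.05,.013),(.062,.013),(.096,.018),(.043,.0164)):
    p=proj(k,[[t[0]-w/2,t[1],zf+d],[t[0]+w/2,t[1],zf+d]]); print(d,(p-[200,170])*5,np.diff(p[:,0])*5)
E
```

```text
[0.5    0.1281 0.3801] [0.5  0.05 0.2 ] 0.01613865785297508 29.999843918485567
0.012 [[189.6281 198.4834]
 [328.5777 198.3708]] [138.9496]
0.05 [[210.259  297.8685]
 [308.223  297.7924]] [97.964]
0.062 [[207.1334 337.7558]
 [311.4602 337.6762]] [104.3268]
0.096 [[170.9893 485.2706]
 [348.02   485.1442]] [177.0307]
0.043 [[199.5421 276.7802]
 [318.8817 276.6866]] [119.3396]
```

```bash
cat >> h.py <<'E'
def place(n,b):
    go(b,ZC); go(b,tcpz(n,.040),.12); manip.sleep(.3)
    f0=np.array(manip.current_force()); foot=.040
    while foot>.0105:
        foot-=.0015 if foot>.0225 else .0007
        go(b,tcpz(n,foot),.03); manip.sleep(.04); df=np.array(manip.current_force())-f0
        if np.linalg.norm(df)>3: break
    print(n,"foot",foot,"dF",df,manip.current_tool_pos(),manip.current_clock())
E
python3 - <<'E'
from h import *
np.set_printoptions(precision=4,suppress=True)
place('A',B['A']); print(manip.current_finger_gap())
shot("plA","scene"); shot("plAt","top")
E
python3 -c "
import cv2,numpy as np
a=cv2.imread('pics/plA.png')[90:210,150:300]; b=cv2.imread('pics/plAt.png')[190:290,280:440]
a=cv2.resize(a,None,fx=2.6,fy=2.6,interpolation=2); b=cv2.resize(b,None,fx=2.5,fy=2.5,interpolation=2)
o=np.zeros((320,800,3),np.uint8); o[:a.shape[0],:a.shape[1]]=a; o[:b.shape[0],395:395+b.shape[1]]=b
cv2.imwrite('pics/crop4.png',o)"
```

```text
A foot 0.013599999999999994 dF [ 0.6154 -0.1628  4.3956] [ 0.5051 -0.3384  0.0572] 24.2167
0.01669553111364396
```

View pics/crop4.png

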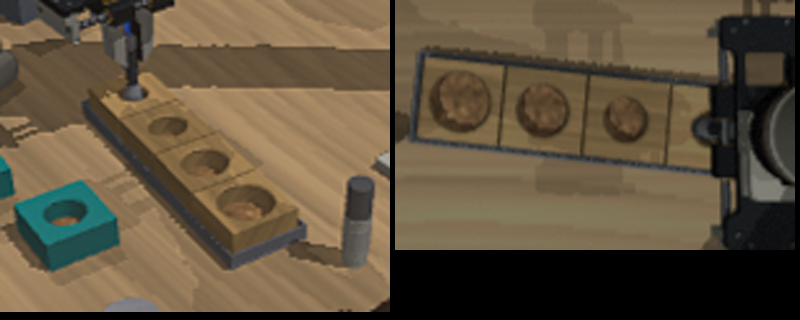

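```bash
cat >> h.py <<'E'
def release(b): effector.open_jaws(); go(b,ZC,.2); print("rel",manip.current_clock())
E
python3 - <<'E'
from h import *
np.set_printoptions(precision=4,suppress=True)
release(B['A']); pick('B'); place('B',B['B']); print(manip.current_finger_gap()); release(B['B'])
shot("plB","scene"); shot("plBw")
E
python3 -c "
import cv2,numpy as np
a=cv2.imread('pics/plB.png')[90:290,150:420]; b=cv2.imread('pics/plBw.png')
a=cv2.resize(a,None,fx=1.5,fy=1.5,interpolation=2); b=cv2.resize(b,None,fx=.75,fy=.75,interpolation=3)
o=np.zeros((320,800,3),np.uint8); o[:a.shape[0],:a.shape[1]]=a; o[:b.shape[0],410:410+b.shape[1]]=b
cv2.imwrite('pics/crop5.png',o)"
```

```text
rel 26.4417
B gap 0.018211176182258145 pad 29.9999407838186
F [ 0.5427  0.1585 -2.3401] 32.1667
B foot 0.013599999999999994 dF [-0.8571  0.5232  3.2909] [ 0.5131 -0.26    0.0571] 42.225
0.01876755318772152
rel 44.325
```

View pics/crop5.png

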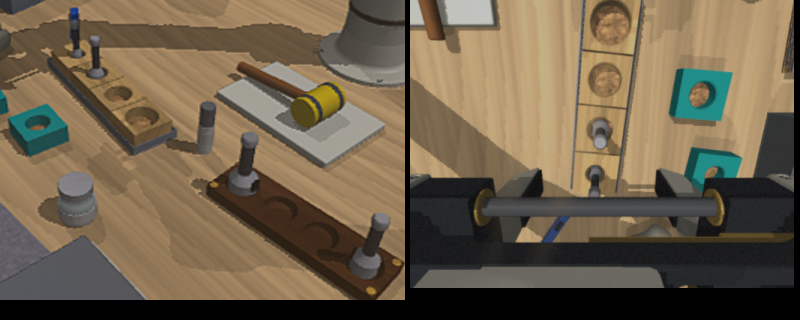

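```bash
python3 - <<'E'
from h import *
np.set_printoptions(precision=4,suppress=True)
pick('C',35); place('C',B['C']); print(manip.current_finger_gap())
if manip.current_finger_gap()>.015:
    release(B['C']); pick('D',40); place('D',B['D']); print(manip.current_finger_gap())
shot("plDt","scene")
E
```

```text
C gap 0.021280394415937192 pad 35.00003385124728
F [-0.5651  0.2415 -2.679 ] 50.325
C foot 0.013599999999999994 dF [-0.2496  1.1604  3.9394] [ 0.5205 -0.1821  0.0581] 60.5917
0.02118451806242504
rel 62.65
D gap 0.024362876313988282 pad 39.999888555466896
F [ 0.2036 -0.425  -3.598 ] 67.5083
D foot 0.012899999999999995 dF [-1.3127  0.4258  9.2939] [ 0.529  -0.1042  0.0601] 77.0833
0.02494308691735103
```

```bash
python3 - <<'E'
from h import *
release(B['D']); go((.50,-.17),.33); manip.sleep(.3)
shot("fin","scene"); shot("fint","top"); shot("finw"); print(manip.current_clock())
E
python3 -c "
import cv2,numpy as np
a=cv2.imread('pics/fin.png')[90:290,150:420]; b=cv2.imread('pics/finw.png')
a=cv2.resize(a,None,fx=1.5,fy=1.5,interpolation=2); b=cv2.resize(b,None,fx=.75,fy=.75,interpolation=3)
o=np.zeros((320,800,3),np.uint8); o[:a.shape[0],:a.shape[1]]=a; o[:b.shape[0],410:410+b.shape[1]]=b
cv2.imwrite('pics/crop6.png',o)"
```

```text
rel 79.15
80.2417
```

View pics/crop6.png

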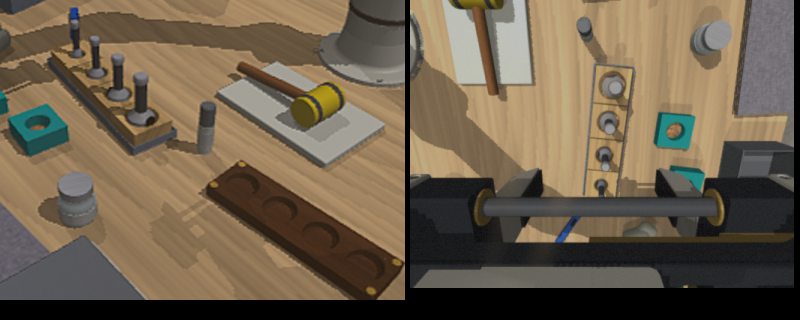

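All four punches stand upright in their matching bores, and the glue stick and jar look unmoved.

```bash
python3 -c "
from bench import manip; print(manip.hand_in())"
```

```text
the job is handed in; nothing more can be done
None
```

All four punches stand upright on the cork in the beech blocks bored for their sizes; the final pictures show the glue stick and jar unmoved, and the job was handed in at about 80 s of the 109 s allowed.

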